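# Raise the fold-down stand and hang a lamp trim ring on its hook

### The arm

A 7-joint arm with a two-finger parallel gripper is mounted at the origin on the work surface; the furniture and walls round the work are solid. World frame = base frame: x ahead of the robot, y to its left, z up, the work surface at z = 0. Lengths are in m, angles in rad, forces in N, time in s.
With the tool pointing down it reaches from about 0.35 to 0.9 m from the base axis. Payload 7.2 kg.
Tool frame: the origin (TCP) lies midway between the tips of the shut fingers; the grasp point (between the pads) lies grip_depth behind it (grip_depth is the distance from the TCP to the grasp point, in m); z points along the fingers, y is the line along which they close (so a half turn about z gives the same grasp; the last joint's range is limited). The gripper opens to 85 mm and grips with 20 to 120 N. Pads are 22 mm wide; open, the fingers measure 114 mm over their backs; the gripper's body (76 mm by 85 mm) begins 54 mm behind the grasp point. The pads swing forward as they close: fully open they stand 13 mm farther back than shut.
Start: joints at [1.159, 0.411, -0.013, 1.596, 0.006, 1.134, -0.082], TCP at [0.211, -0.588, 0.192] pointing down, gripper open.
Joint ranges: [-2.95, 2.95], [-0.29, 1.99], [-1.47, 1.44], [0.14, 2.54], [-1.03, 4.17], [0.13, 1.85], [-2.86, 2.86]. Speed limits (rad/s): [2.39, 2.39, 3.01, 3.01, 3.14, 3.14, 3.14].

### API

Orientations are given as a rotation vector (axis times angle).
In Python, from cell import observe, capture, camera_info, sign_off, cut_out, grip_depth gives the robot as it stands.
- The arm moves only by the shell command python3 -m creep 'ROWS' [OPENING] [FORCE]. ROWS is JSON, a list of rows, each a list of 2 entries, a list of its own where there are three numbers: the shift along the tool's x, y, z as a fraction of full scale, then the turn, a rotation vector about the tool's x, y, z as a fraction of full scale. In form: [[[tx, ty, tz], [wx, wy, wz]], ...]. A call has 1 to 12 rows; each row shifts and turns the commanded pose from where the row before left it, along the tool's axes as they then stand; what a row does not reach is not made up. Full scale, the value 1, is 0.2 m for a shift and pi rad for a turn. A row lasts 1/10 s, in which the tool goes at most 50 mm and 8.59 degrees, less where a joint would pass 70% of its speed; a pose out of reach is approached as far as the arm can. A call with a number of a shift or a turn outside -1 to 1 is refused whole. A call with a gripper value outside its range is refused whole. OPENING is the opening in per cent of the stroke, from 0 (shut) to 100 (fully open), set as the call begins (- or left out, the last holds). The fingers move at their own pace and stop on an object; FORCE is the grip in N (left out, the last holds). Time passes only in rows, so rows that do not move let the fingers close. It gives the time, the measured TCP pose, the force, the opening and the grip force at its end, in the units of the state.
- observe(): the state, without advancing time (a new reading comes with each control period).
- capture(name): name is "side" or "top" or "wrist"; returns the picture (480x640x3 uint8, blue, green, red); there is no depth.
- camera_info(name): a dict with "mtx" (3x3 intrinsics, pixels), "R" (3x3) and "t" (3): a world point X has camera coordinates R X + t. Camera axes: x right, y down, z forward; pixel columns grow to the right and rows downward; lengths in m; the calibration is good to about 2 mm. A picture is of the moment at which its call begins: read the wrist's pose just before it. camera_info takes no time and is no camera call; for the wrist camera it gives the pose at the moment of the call.
- sign_off(): hands the job in; it is judged then, once.
Trained networks look in the newest picture that a camera, given by its name, has taken for a name from the list of things; names that differ only in an ending like _2 or _b are one class to them, and where a whole thing is asked for, a point or a joint stands for the part that bears it (a point fixed in the world has none). Each returns a list of dicts, best first, with "p" (0 to 1); they miss things now and then, are a little off and sometimes report something else, mostly with a low value. They report only what shows in the picture. A call takes as long as a camera call. They do not tell look-alikes from the thing itself.
- cut_out(camera, name): "region" (480x640 bool, what is visible of it) and "pixel" ([column, row] in pixels, amid what is visible of it).
The state is a dict: "time_s": time; "joint_positions": joint angles; "joint_velocities": joint speeds; "tau": joint torques, N m; "position": TCP position; "tcp_rot": TCP orientation; "force": force on the tool from outside, world axes, zero at the start; "moment": the same for the moment, N m; "gripper_width": finger opening in m; "grasp_force": force on a finger pad.
Only numpy, scipy, OpenCV 4.12 (cv2) and the standard library are available. Lean on these libraries where they do the work, as an engineer would, in place of code of your own. Each camera call takes 0.05 s, during which the arm holds its last target. There are 200 camera calls.

### The job

Swing the folded-down blue hook arm up until it stands fully upright on its base. Then take the aluminium trim ring out of its grey cradle by the rim and hang it over the hook, so that it hangs freely and still between the upturned hook tip and the arm. Do not disturb the two bottles and the roll of tape.

Things in the scene. Friction and masses are not known exactly. Their poses are not given: they have to be found in the camera images.
- hook_stand: fixed grey base plate 110 x 110 x 10 mm with two cheeks carrying the arm's hinge. Origin: centre of the underside; z up. Hinge axis: parallel to the base's x, through the point 30 mm above the origin. Folded, the arm lies along the base's -y; it swings up to +z. The hook points along the base's -x at every arm angle.
- hook_arm (a joint): angle of the blue arm: 0 = lying level along the base's -y, 1.571 = fully upright against its stop; starts at 0 to 0.3. Stiff friction hinge: it stays where left; some 5 N at its end moves it. Straight square bar, 14 mm thick, 252 mm long from the hinge; its last 46 mm are a black 18 x 18 mm grip, which can turn between fingers closed along the base's x.
- black_grip (a point): middle of the black grip, on the centre line of the arm (which runs through the hinge), 230 mm from the hinge. Moves with the arm. Its axes at arm angle 0 are those of the base.
- hook_seat (a point): where the ring shall hang: top (arm upright) of the orange J-hook, amid its straight part, 192 mm along the arm from the hinge, 65 mm out from the arm's centre line. It is a flat strip 16 mm wide, 6 mm thick, straight to 110 mm out, then turned up to a tip 117 to 123 mm out, ending 24 mm above the seat. Arm upright: seat 222 mm, tip end 246 mm, arm top 282 mm above the bench.
- cradle: fixed grey plastic cradle, foot 70 x 170 mm; two black saddle blocks carry the ring and four uprights, 71 mm high, guide it in a 14 mm slot. Origin: centre of the underside; z up; the ring stands in the cradle's y-z plane. Lift the ring straight up at least 75 mm to clear it.
- trim_ring: loose aluminium ring of a round lamp, 170 mm outer diameter, 140 mm inner diameter (rim 15 mm deep radially), 12 mm thick, about 0.2 kg, standing upright in the cradle. Origin: centre of the ring; its x axis is the ring's axis (the thickness direction). It may lean by a few hundredths of a radian. At the start its topmost point is about 180 mm above the bench.
- cleaner_bottle: bystander: white pump bottle with a blue collar, 60 mm wide, 129 mm tall. Origin: centre of its underside.
- glue_bottle: bystander: slim white bottle with a red tip, 31 mm wide, 112 mm tall. Origin: centre of its underside.
- tape_roll: bystander: blue roll of tape lying flat, 62 mm wide, 18 mm tall. Origin: centre of its underside.
Not all that is in view belongs to the job. Leave any pink look-alike of the trim_ring alone.

How it is judged:
On the way:
1. the arm has been swung fully upright (value of joint hook_arm above 1.45 rad), for 0.2 s.
At the end, for the whole second after the job is handed in: Arm upright (joint over 1.45). Ring hanging on the hook, off the cradle: its centre 15 to 115 mm out from the arm along the hook, within 45 mm sideways of the base centre, 140 to 162 mm above the bench, axis within 0.2 rad of level, at rest (under 0.03 m/s, 0.3 rad/s) (value of joint hook_arm above 1.45 rad and x of trim_ring in the frame of hook_stand between -0.115 and -0.015 m and y of trim_ring in the frame of hook_stand between -0.045 and 0.045 m and z of trim_ring in the frame of hook_stand between 0.14 and 0.162 m and angle between trim_ring's own x axis and vertical between 1.37 and 1.77 rad and contact force between trim_ring and hook_stand above 0.6 N and contact force between trim_ring and cradle below 0.05 N and linear speed of trim_ring below 0.03 m/s and angular speed of trim_ring below 0.3 rad/s); the robot touches nothing.
It fails at once if the cleaner bottle is pushed more than 20 mm or tipped (distance of cleaner_bottle from where it was at the start of the episode above 0.02 m or angle between cleaner_bottle's own z axis and vertical above 0.4 rad).
It fails at once if the glue bottle is pushed more than 20 mm or tipped (distance of glue_bottle from where it was at the start of the episode above 0.02 m or angle between glue_bottle's own z axis and vertical above 0.4 rad).
It fails at once if the tape roll is pushed more than 20 mm (distance of tape_roll from where it was at the start of the episode above 0.02 m).
It fails at once if the ring is dropped or laid on the bench (height (world z) of trim_ring below 0.08 m).
It also fails if it takes over 64 s, if anything falls off the work surface, if the arm or the gripper's body presses on something with over 40 N, if the wrist force passes 120 N, or if a joint passes its speed limit or range.

## Working session

There is one attempt and no reset: what is moved stays moved. The work goes in short steps, Python scripts to look and compute and a shell command to move; the robot and the scene stay as the last step left them, time stands still between calls to the robot, and variables do not carry over. Pictures are saved under pics/ and viewed, at most 10 in all, crops included, and the job is handed in when it is done.

```bash
ls; mkdir -p pics; python3 - <<'E'
from cell import *
import cv2,numpy as np
print(observe(), grip_depth)
for c in("side","top"):
    im=capture(c);cv2.imwrite(f"pics/{c}0.png",im)
    i=camera_info(c);print(c,i["mtx"].tolist(),i["R"].tolist(),i["t"].tolist())
    for n in("hook_stand","hook_arm","black_grip","hook_seat","cradle","trim_ring","cleaner_bottle","glue_bottle","tape_roll"):
        print(n,[(round(d["p"],2),np.round(d["pixel"]).tolist(),int(d["region"].sum())) for d in cut_out(c,n)[:3]])
E
```

```text
pics
{'time_s': 0.0, 'joint_positions': array([ 1.15880468,  0.41191006, -0.01273393,  1.59704207,  0.00558696,
        1.13432492, -0.08220906]), 'joint_velocities': array([ 8.33292020e-04,  8.50888114e-05, -5.22044961e-04, -3.91333850e-04,
        1.44336833e-03,  6.25291586e-04, -7.00053443e-04]), 'tau': array([-1.25737508e-03, -6.00620842e+01,  6.81300648e-01, -2.99405909e+01,
        1.36800823e-02,  1.08661709e-02, -5.82068401e-05]), 'position': array([ 0.21044289, -0.58790119,  0.19164749]), 'tcp_rot': array([-3.09370280e+00, -5.37143109e-01,  5.91743025e-04]), 'force': array([-0.20687951, -0.17036252,  0.13499738]), 'moment': array([-0.01301275, -0.00842691,  0.05489149]), 'grasp_force': 0.0, 'gripper_width': 0.08569471290797759} 0.0187
side [[435.1683084046747, 0.0, 319.3429666293508], [0.0, 435.1683084046747, 238.21775600715003], [0.0, 0.0, 1.0]] [[0.9832206488639287, -0.18228952812831842, 0.006905329995777105], [-0.09893530008649537, -0.5646688789772363, -0.8193661351992689], [0.153261091097482, 0.8049345222124262, -0.5732289707492662]] [-0.44938090870034253, 0.14225794603
[... 471 characters left out ...]
51107], [0.0, 616.7314674034944, 238.4873180268249], [0.0, 0.0, 1.0]] [[-0.023475223944990478, -0.9996951015386407, -0.007656227555353593], [-0.991370869293655, 0.024266337631366267, -0.12882136613894068], [0.1289678773054555, 0.004566050548049666, -0.991638259551192]] [0.04064491928088601, 0.4649171079726059, 1.365383477438289]
hook_stand [(0.59, [342.0, 204.0], 2967)]
hook_arm [(0.64, [401.0, 200.0], 1029)]
black_grip [(0.78, [400.0, 204.0], 1069)]
hook_seat [(0.78, [399.0, 206.0], 835)]
cradle [(0.59, [228.0, 240.0], 1396)]
trim_ring [(0.92, [213.0, 362.0], 1130)]
cleaner_bottle [(0.91, [278.0, 138.0], 864)]
glue_bottle [(0.78, [233.0, 164.0], 268)]
tape_roll [(0.66, [356.0, 151.0], 489)]
```

View pics/side0.png

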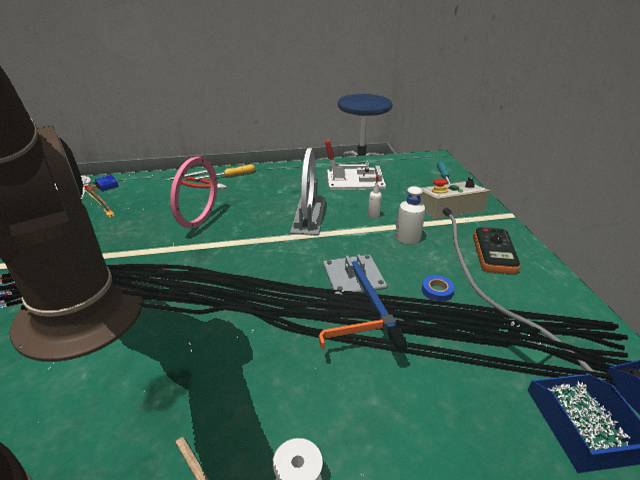

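View pics/top0.png

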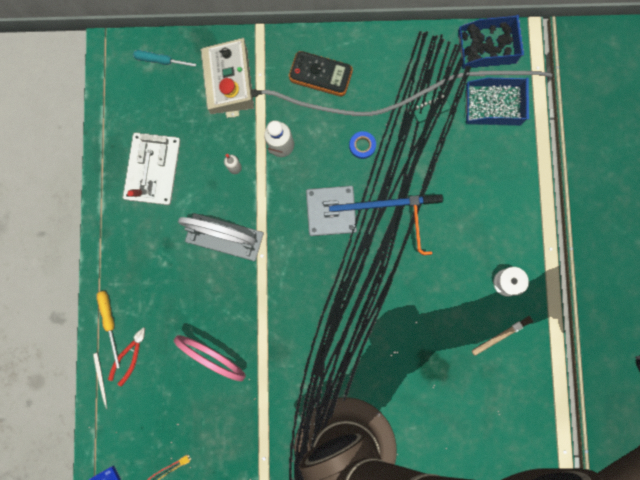

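The pink ring (top (210,357), side (194,190)) is the look-alike, although the network calls it trim_ring. The aluminium ring standing in the grey cradle, top (220,230), side (308,190), fits the description. I'll confirm it in one enlarged crop, together with the stand.

```bash
python3 - <<'E'
import cv2,numpy as np
im=cv2.imread("pics/top0.png")
a=cv2.resize(im[190:265,170:290],None,fx=5,fy=5,interpolation=cv2.INTER_CUBIC) #600x375
b=cv2.resize(im[175:260,295:455],None,fx=5,fy=5,interpolation=cv2.INTER_CUBIC)#800x425
a=cv2.resize(im[195:265,170:290],None,fx=4,fy=4,interpolation=cv2.INTER_CUBIC) #480x280
s=cv2.imread("pics/side0.png")[140:240,280:340]
s=cv2.resize(s,None,fx=2.8,fy=2.8,interpolation=cv2.INTER_CUBIC)
b=cv2.resize(im[180:258,295:445],None,fx=4,fy=4,interpolation=cv2.INTER_CUBIC) #600x312
o=np.zeros((600,800,3),np.uint8);o[:280,:480]=a;o[280:592,:600]=b;o[:280,500:500+s.shape[1]]=s
cv2.imwrite("pics/crop1.png",o)
E
```

```text
(no output)
```

View pics/crop1.png

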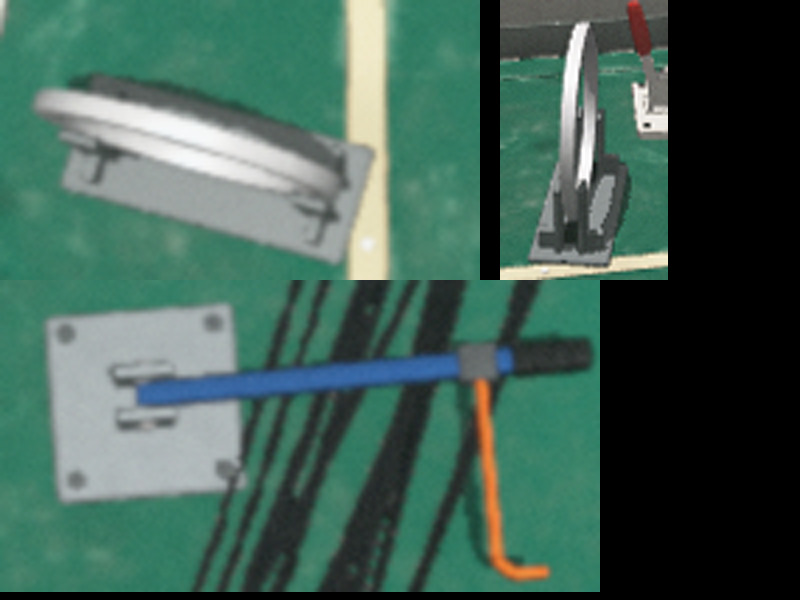

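```bash
cat >h.py <<'E'
import numpy as np,cv2
from cell import *
from scipy.spatial.transform import Rotation as Ro
def ray(c,px,z,i=None):
    i=i or camera_info(c);R=np.array(i["R"]);t=np.array(i["t"])
    d=R.T@np.linalg.solve(np.array(i["mtx"]),[px[0],px[1],1]);o=-R.T@t
    return o+d*(z-o[2])/d[2]
def proj(c,X,i=None):
    i=i or camera_info(c);p=np.array(i["mtx"])@(np.array(i["R"])@X+np.array(i["t"]));return p[:2]/p[2]
E
python3 - <<'E'
from h import *
np.set_printoptions(precision=4,suppress=True)
P=[ray("top",(295+x/4,180+(y-280)/4),.01) for x,y in((47,320),(230,304),(243,487),(60,502))]
P=np.array(P);c=P.mean(0);print(P,c)
ex=(P[0]+P[1]-P[2]-P[3])[:2];yaw=np.arctan2(ex[1],ex[0]);ey=(P[0]+P[3]-P[1]-P[2])[:2];yaw2=np.arctan2(-ey[0],ey[1]);print(yaw,yaw2,np.linalg.norm(ex)/2,np.linalg.norm(ey)/2)
F=np.array([ray("top",(170+x/4,195+y/4),.006) for x,y in((63,187),(340,262),(373,150))]);print(F,np.linalg.norm(F[0]-F[1]),np.linalg.norm(F[2]-F[1]))
print("grip end rays top",[ray("top",(295+590/4,180+75/4),z) for z in(0.03,.06,.09,.12)])
Y=(yaw+yaw2)/2
R=Ro.from_euler("z",Y).as_matrix()
for a in(0,.1,.2,.3):
    for l in (.206,.252):
        X=np.array([c[0],c[1],.03])+R@np.array([0,-l*np.cos(a),l*np.sin(a)])
        print(a,l,X,proj("top",X),proj("side",X))
cc=(F[0]+F[2])/2;print("cradle c",cc,np.arctan2(*(F[0]-F[1])[1::-1]))
im=cv2.imread("pics/side0.png")
cv2.imwrite("pics/crop2.png",np.hstack([cv2.resize(im[250:370,310:430],None,fx=3.3,fy=3.3,interpolation=2),cv2.resize(im[140:240,260:340],(317,396),interpolation=2)]))
E
```

```text
[[ 0.583   0.0747  0.01  ]
 [ 0.5898 -0.0317  0.01  ]
 [ 0.4824 -0.0361  0.01  ]
 [ 0.4763  0.0692  0.01  ]] [0.5329 0.019  0.01  ]
0.04579897939088023 0.06091081231135589 0.1071415910964221 0.10603729494291983
[[0.4693 0.3561 0.006 ]
 [0.4221 0.1967 0.006 ]
 [0.4865 0.1771 0.006 ]] 0.16622028070703412 0.0673050256239802
grip end rays top [array([ 0.5507, -0.235 ,  0.03  ]), array([ 0.5449, -0.2295,  0.06  ]), array([ 0.5392, -0.2239,  0.09  ]), array([ 0.5334, -0.2183,  0.12  ])]
0 0.206 [ 0.5438 -0.1867  0.03  ] [421.3919 202.2155] [390.0326 338.2922]
0 0.252 [ 0.5463 -0.2326  0.03  ] [441.5161 200.6615] [400.4411 359.5138]
0.1 0.206 [ 0.5438 -0.1856  0.0506] [422.2503 200.5364] [391.0425 329.3484]
0.1 0.252 [ 0.5462 -0.2313  0.0552] [442.9334 198.5727] [401.9503 348.3652]
0.2 0.206 [ 0.5436 -0.1826  0.0709] [422.198  198.8962] [391.6131 319.3368]
0.2 0.252 [ 0.546  -0.2276  0.0801] [443.2461 196.5172] [402.8732 335.69  ]
0.3 0.206 [ 0.5434 -0.1775  0.0909] [421.1948 197.3145] [391.7172 308.3938]
0.3 0.252 [ 0.5457 -0.2214  0.1045] [442.3894 194.5196] [403.1616 321.6654]
cradle c [0.4779 0.2666 0.006 ] 1.282555644851594
```

View pics/crop2.png

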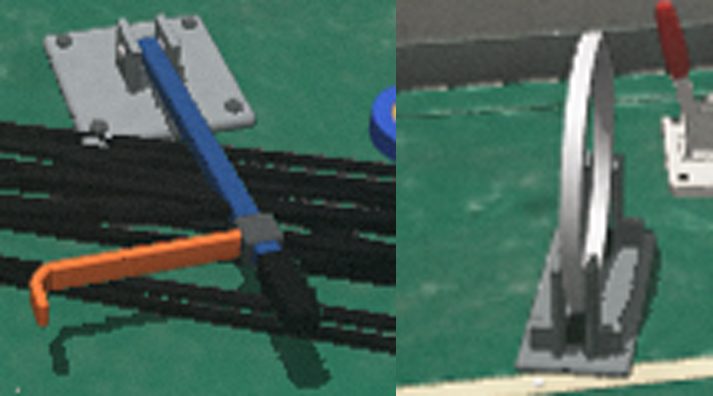

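Confirmed: it is the aluminium ring in the grey cradle. Arm angle is about 0.1, with the grip near (0.545, -0.209, 0.053). I'll move above the grip.

```bash
python3 -m creep '[[[0.185,-0.102,0],[0,0,0]],[[0.185,-0.102,0],[0,0,0]],[[0.185,-0.102,0],[0,0,0]],[[0.185,-0.102,0],[0,0,0]],[[0.185,-0.102,0],[0,0,0]],[[0.185,-0.102,0],[0,0,0]],[[0.185,-0.102,0],[0,0,0]],[[0.185,-0.102,0],[0,0,0]],[[0.185,-0.102,0],[0,0,0]],[[0.185,-0.102,0],[0,0,0]],[[0.185,-0.102,0],[0,0,0]],[[0.185,-0.102,0],[0,0,0]]]' 100
python3 -m creep '[[[0,0,0],[0,0,-0.034]],[[0,0,0],[0,0,-0.034]],[[0,0,0],[0,0,-0.034]],[[0,0,0],[0,0,-0.034]],[[0,0,0],[0,0,-0.034]],[[0,0,0],[0,0,-0.034]],[[0,0,0],[0,0,-0.034]],[[0,0,0],[0,0,-0.034]],[[0,0,0],[0,0,-0.034]],[[0,0,0],[0,0,-0.034]],[[0,0,0],[0,0,-0.034]],[[0,0,0],[0,0,-0.034]]]'
cat >>h.py <<'E'
def go(X,yaw_y=None,verbose=1):
    """shift (tool axes, units) and turn to bring the TCP to X, tool down, tool y at heading yaw_y"""
    s=observe();T=Ro.from_rotvec(s["tcp_rot"]);d=T.inv().apply(np.array(X)-s["position"])/.2
    r=np.zeros(3)
    if yaw_y is not None:
        y=np.array([np.cos(yaw_y),np.sin(yaw_y),0]);z=np.array([0,0,-1.]);W=Ro.from_matrix(np.c_[np.cross(y,z),y,z])
        r=(T.inv()*W).as_rotvec()/np.pi
    print("pos",s["position"].round(4),"t",s["time_s"],"shift",d.round(3),"turn",r.round(4),"q",s["joint_positions"].round(2));return d,r
E
python3 - <<'E'
from h import *
go([.545,-.209,.15],.053)
i=camera_info("wrist");im=capture("wrist");cv2.imwrite("pics/w1.png",im)
for n in ("hook_arm","black_grip"):
    for d in cut_out("wrist",n)[:2]:
        m=d["region"];print(n,d["p"],d["pixel"],m.sum())
for l in(.206,.23,.252):
    for s in(-.009,.009):
        a=.1;X=np.array([.5329,.019,.03])+Ro.from_euler("z",.053).apply([s,-l*np.cos(a)+.009*np.sin(a),l*np.sin(a)+.009]);print(l,s,proj("wrist",X,i))
E
```

```text
time_s: 2.2
position: [0.5472, -0.207, 0.1927]
tcp_rot: [3.095, 0.537, 0.001]
force: [0.4, -0.1, 0.0]
gripper_width: 0.0852
grasp_force: 0.0
time_s: 3.4
position: [0.5462, -0.2084, 0.1925]
tcp_rot: [2.155, 2.286, -0.0]
force: [0.3, -0.9, -0.8]
gripper_width: 0.0855
grasp_force: 0.0
pos [ 0.5462 -0.2084  0.1925] t 3.4 shift [-0.003 -0.006  0.213] turn [0.     0.     0.0019] q [ 0.64  0.39 -0.48  1.67  0.19  1.13  0.17]
hook_arm 0.72 [317.7, 167.9] 6327
0.206 -0.009 [308.0168208  190.61003475]
0.206 0.009 [330.66923468 190.72382138]
0.23 -0.009 [308.07571237 220.47976552]
0.23 0.009 [330.34154952 220.58942225]
0.252 -0.009 [308.12795763 246.97849978]
0.252 0.009 [330.05084509 247.08455629]
```

View pics/w1.png

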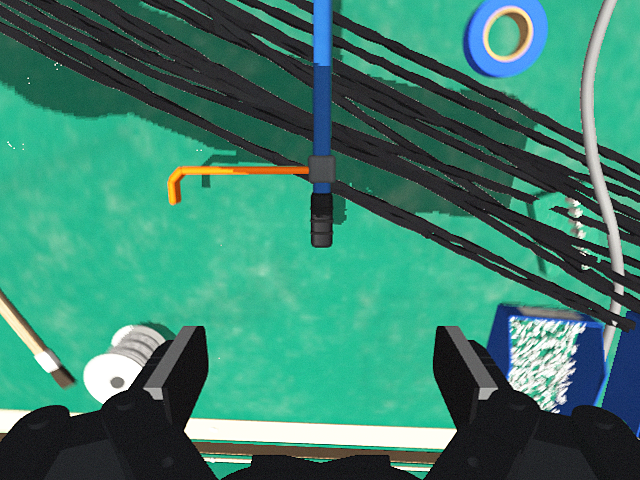

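The wrist view shows the black grip at columns 310–332, rows 193–247, within 2 px of prediction. I'll descend and grasp it.

```bash
python3 -m creep '[[[0,0,0.13],[0,0,0]],[[0,0,0.13],[0,0,0]],[[0,0,0.13],[0,0,0]],[[0,0,0.13],[0,0,0]],[[0,0,0.13],[0,0,0]],[[0,0,0.13],[0,0,0]],[[0,0,0],[0,0,0]]]' 100
python3 -m creep '[[[0,0,0],[0,0,0]],[[0,0,0],[0,0,0]],[[0,0,0],[0,0,0]],[[0,0,0],[0,0,0]],[[0,0,0],[0,0,0]],[[0,0,0],[0,0,0]],[[0,0,0],[0,0,0]],[[0,0,0],[0,0,0]]]' 0 40
python3 - <<'E'
from h import *
s=observe();print(s["position"],s["gripper_width"],s["grasp_force"],s["force"])
T=Ro.from_rotvec(s["tcp_rot"]);print(T.as_matrix().round(3))
c=np.array([.534,.019,.03]);B=Ro.from_euler("z",.053)
g=s["position"]-T.apply([0,0,grip_depth]);v=B.inv().apply(g-c);print(v,np.hypot(v[1],v[2]),np.arctan2(v[2],-v[1]))
E
```

```text
time_s: 4.25
position: [0.5436, -0.2076, 0.0333]
tcp_rot: [-2.159, -2.275, 0.004]
force: [-0.8, -0.7, -0.5]
gripper_width: 0.0853
grasp_force: 0.0
time_s: 5.05
position: [0.5461, -0.2083, 0.0365]
tcp_rot: [2.16, 2.281, -0.0]
force: [0.4, 0.1, -0.2]
gripper_width: 0.0001
grasp_force: 0.0
[ 0.54614597 -0.20832251  0.0365039 ] 6.664627556861285e-05 0.0 [ 0.35417378  0.10797416 -0.17384757]
[[-0.055  0.999  0.   ]
 [ 0.999  0.055 -0.   ]
 [-0.     0.    -1.   ]]
[ 8.61244571e-05 -2.27646309e-01  2.52038969e-02] 0.22903728656424097 0.11026607869401325
```

The fingers shut on nothing, so I'll look.

```bash
python3 - <<'E'
from h import *
s=capture("side");t=capture("top");w=capture("wrist")
o=np.zeros((600,800,3),np.uint8)
o[:360,:400]=cv2.resize(s[240:384,310:470],(400,360),interpolation=2)
o[:300,400:]=cv2.resize(t[140:290,310:510],(400,300),interpolation=2)
o[300:,400:]=cv2.resize(w,(400,300))
cv2.imwrite("pics/m1.png",o)
E
```

```text
(no output)
```

View pics/m1.png

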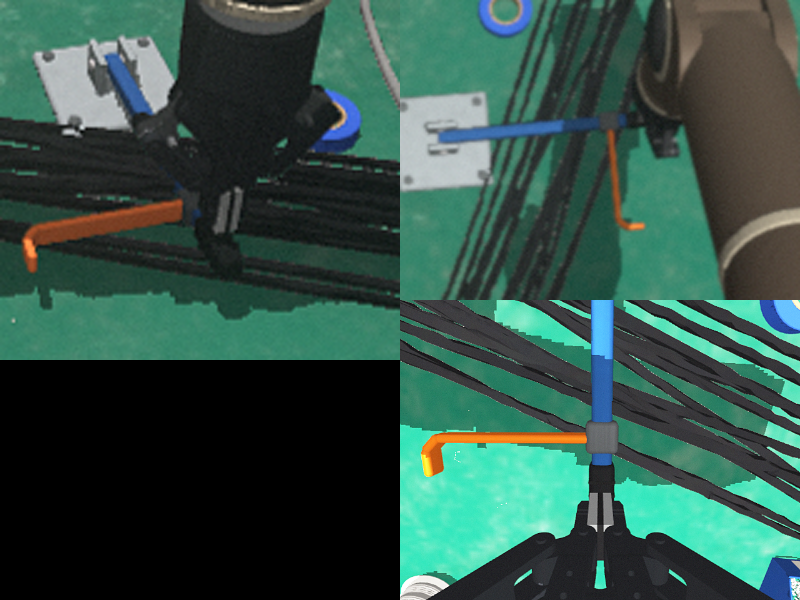

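```bash
python3 - <<'E'
from h import *
w=capture("wrist");i=camera_info("wrist")
B=Ro.from_euler("z",.053);c=np.array([.534,.019,.03])
hsv=cv2.cvtColor(w,cv2.COLOR_BGR2HSV)
blue=((hsv[...,0]>98)&(hsv[...,0]<118)&(hsv[...,1]>120));blue[:,:290]=0;blue[:,350:]=0
for r in (20,60,100,140,180,190,260):
    cs=np.where(blue[r])[0];print(r,cs.min() if len(cs) else None,cs.max() if len(cs) else None)
org=((hsv[...,0]>5)&(hsv[...,0]<20)&(hsv[...,1]>150));ys,xs=np.where(org);print("orange",xs.min(),xs.max(),ys.min(),ys.max())
def A(a,l,x,n): return c+B.apply([x,-l*np.cos(a)+n*np.sin(a),l*np.sin(a)+n*np.cos(a)])
for a in(-.0,.05,.1,.15,.2):
    print(a,[proj("wrist",A(a,*p),i).round(0).tolist() for p in((.206,0,.009),(.18,-.007,.007),(.18,.007,.007),(.192,-.11,8e-3),(.216,-.123,.008))],[proj("side",A(a,*p)).round(1).tolist() for p in((.206,0,.008),(.252,0,.009),(.252,0,-.009),(.192,-.11,.008))])
s=cv2.imread("pics/side0.png");h=cv2.cvtColor(s,cv2.COLOR_BGR2HSV);o=((h[...,0]>5)&(h[...,0]<18)&(h[...,1]>150));o[:280]=0;o[380:]=0;ys,xs=np.where(o&(np.arange(640)>300)&(np.arange(640)<400));print("side orange",xs.min(),xs.max(),ys.min(),ys.max(), "left edge rows",ys[xs<xs.min()+4].min())
E
```

```text
20 306 341
60 306 341
100 306 340
140 307 340
180 307 338
190 307 339
260 306 338
orange 34 378 7 282
-0.0 [[321.0, 249.0], [306.0, 194.0], [336.0, 194.0], [84.0, 220.0], [67.0, 268.0]] [[391.1, 335.0], [401.7, 355.7], [400.4, 363.1], [325.7, 340.2]]
0.05 [[321.0, 255.0], [305.0, 197.0], [337.0, 197.0], [72.0, 224.0], [52.0, 275.0]] [[391.6, 330.4], [402.5, 350.1], [401.4, 358.0], [325.7, 335.9]]
0.1 [[321.0, 261.0], [304.0, 199.0], [338.0, 199.0], [58.0, 228.0], [36.0, 283.0]] [[392.0, 325.6], [403.0, 344.0], [402.2, 352.5], [325.6, 331.4]]
0.15 [[321.0, 266.0], [303.0, 200.0], [339.0, 200.0], [42.0, 231.0], [17.0, 289.0]] [[392.2, 320.5], [403.5, 337.6], [402.8, 346.6], [325.4, 326.6]]
0.2 [[321.0, 271.0], [302.0, 200.0], [340.0, 200.0], [24.0, 233.0], [-4.0, 296.0]] [[392.4, 315.2], [403.8, 330.8], [403.3, 340.4], [325.2, 321.6]]
side orange 319 382 319 348 left edge rows 330
```

```bash
python3 - <<'E'
from h import *
s=observe();p=s["position"];print(p,s["gripper_width"],proj("side",p),proj("side",p+[0,0,.0187]),proj("side",p+[0,0,.05]),proj("wrist",p),proj("wrist",p+[0,0,.0187]))
im=capture("side");cv2.imwrite("pics/m2.png",np.hstack([cv2.resize(im[280:380,350:440],(720,800)[::1],interpolation=2)[:600]]) )
w=capture("wrist");cv2.imwrite("pics/m2.png",np.hstack([cv2.resize(im[300:375,370:425],(440,600),interpolation=2),cv2.resize(w[240:440,260:380],(360,600),interpolation=2)]))
E
```

```text
[ 0.54614043 -0.20827845  0.03642539] -6.544477340393395e-05 [395.87869333 345.27543491] [397.12275046 337.44144417] [399.2919608  323.78164245] [320.89814354 288.67332068] [320.94935141 306.12166427]
```

View pics/m2.png

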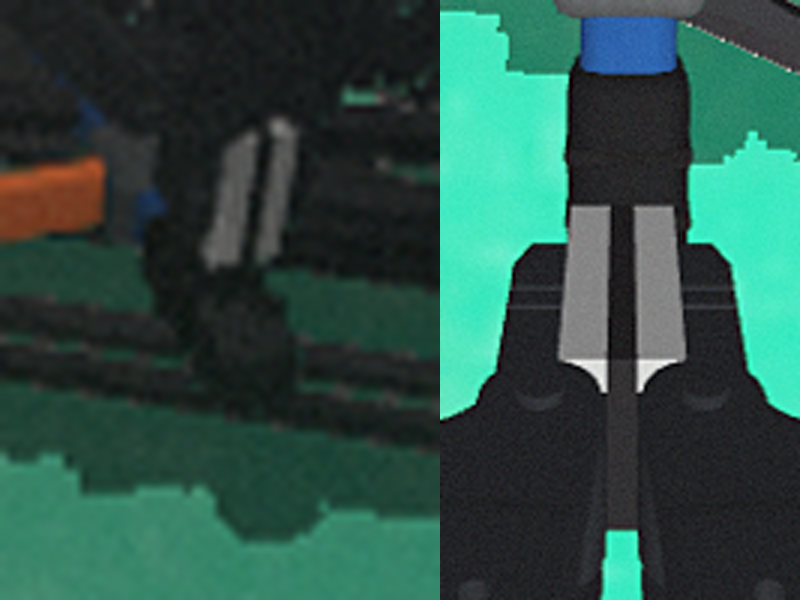

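```bash
python3 -m creep '[[[0,0,-0.05],[0,0,0]],[[0,0,-0.05],[0,0,0]],[[0,0,0],[0,0,0]]]' 
python3 -m creep '[[[0,0,-0.1],[0,0,0]],[[0,0,-0.1],[0,0,0]],[[0,0,-0.1],[0,0,0]],[[0,0,0],[0,0,0]]]' 
python3 - <<'E'
from h import *
w=capture("wrist");s=observe();p=s["position"];h=cv2.cvtColor(w,cv2.COLOR_BGR2HSV)
print(p,s["gripper_width"],proj("wrist",p),proj("wrist",p+[0,0,.02]))
for r in range(160,400,8): print(r,"".join("B" if 98<a<118 and b>120 and c>60 else "g" if b>90 and c>90 else "#" if c<70 else "." for a,b,c in h[r,285:360:2]))
E
```

```text
time_s: 5.65
position: [0.5476, -0.2086, 0.0586]
tcp_rot: [2.158, 2.279, 0.002]
force: [0.0, -0.8, -0.2]
gripper_width: 0.0001
grasp_force: 0.0
time_s: 6.05
position: [0.5481, -0.2088, 0.1195]
tcp_rot: [2.157, 2.278, 0.003]
force: [0.4, -0.5, 0.3]
gripper_width: -0.0002
grasp_force: 0.0
[ 0.54708393 -0.208667    0.11788206] -0.00010287042987592561 [320.80378964 288.70413802] [320.97491932 307.55283081]
160 gggggggggggBBBBBBBBBBBBg.#############
168 ggggggggg.................ggggggggg###
176 #####.gg#.................gggggggggggg
184 ggggggggg.................gggggggggggg
192 gggg.####.................gggggggggggg
200 ggggggggg................#######.ggggg
208 ggggggggggggBBBBBBBBBBB###############
216 gggggggggg.#############ggggggg#######
224 gggggggggg##############gggggggggggggg
232 gggggggggg##############.ggggggggggggg
240 gggggggggg##############gggggggggggggg
248 gggggggggg##############gggggggggggggg
256 gggggggggg##........####gggggggggggggg
264 gggggggggg##############gggggggggggggg
272 gggggggggg##.......#####gggggggggggggg
280 ggggggggggg###..#######ggggggggggggggg
288 gggggggggggggggggggggggggggggggggggggg
296 gggggggggggggggggggggggggggggggggggggg
304 gggggggggggggggggggggggggggggggggggggg
312 gggggggggg......####.......ggggggggggg
320 ggggggggg.......####.......ggggggggggg
328 #########.......####.......#########gg
336 ########........####........#########g
344 ########........####........#########g
352 ########........####.........#########
360 ########........####........##########
368 ##############..####..################
376 ######################################
384 ######################################
392 ######################################
```

```bash
python3 - <<'E'
from h import *
w=capture("side");s=observe();p=s["position"];h=cv2.cvtColor(w,cv2.COLOR_BGR2HSV)
print(p)
for z in (0,.01,.02,.03,.04):print(z,proj("side",p+[0,0,z]).round(1),proj("wrist",p+[0,0,z]).round(1))
for r in range(270,335,2): print(r,"".join("B" if 98<a<118 and b>120 and c>60 else "g" if b>110 and c>50 else "#" if c<50 else "." for a,b,c in h[r,370:430]))
E
```

```text
[ 0.54627259 -0.20846854  0.11675534]
0 [401.6 309.9] [320.9 288.7]
0.01 [402.4 305.2] [320.9 297.6]
0.02 [403.2 300.3] [321.  307.5]
0.03 [403.9 295.4] [321.  318.5]
0.04 [404.7 290.4] [321.1 330.7]
270 ..........ggggggg.#################################ggggggggg
272 ...........ggggggggg#############################.gggggggggg
274 ............gggggggggg.#..###############....###gggggggggggg
276 .............ggggggggggggg#########.....##...##.ggggggggggBB
278 ..............gggggggggggg#########.....#....##ggggggggBBBBB
280 ...............ggggggggggg#########....##...###ggggggBBBBBBB
282 ................ggggggggg.########.....##...##.ggggggBBBBBB.
284 B..................ggggggg########.....#....##ggggggBBBBBB.g
286 BB................ggggggggg#######....##...##.ggggggBBBBBBB.
288 BBB.............gggggggggggg#####.....##...#ggggggggBBBBBBBB
290 BBBBBgggggggggggggggggggggggg####.....##...gggggggggBBBBBBBB
292 BBBBBBggggggggggggggggggggggggg......##...gggggggggggBBBBBBB
294 BBBBBBB....ggggggg..gggggggggggg.....gggggggggggggggggBBBBBB
296 BBBBBBBB.#################....gggg.....gggggggggggg
[... 544 characters left out ...]
gBBBBBBBB#########################################
316 #########gg#...........#####################################
318 #############.................#.############################
320 .###ggggggggg........#....###..gg..############..###########
322 ggggggggggggg#...........##########################..g...ggg
324 ggggggggggggg####BBBBBBBB###################################
326 ggggggggggggg####gBB.#######################################
328 ggggggggggg#####.g##########################################
330 ..ggggggggg.##....##########################################
332 ggggggggggggggg.g###########################################
334 gg.ggggggggggggggg###############gggggg#####################
```

```bash
python3 - <<'E'
from h import *
from scipy.optimize import least_squares as ls
p=observe()["position"];i=camera_info("wrist");j=camera_info("side")
print("cam wrist pos",(-np.array(i["R"]).T@np.array(i["t"])-p), "axis",np.array(i["R"])[2])
for hw in(.0,.006,.011):
    f=lambda o:np.r_[proj("wrist",p+o+[0,hw,0],i)-[321.5,308.5],proj("side",p+o+[0,-hw,0],j)-[408.5,294.5]]
    r=ls(f,np.zeros(3));print(hw,r.x.round(4),r.fun.round(1))
E
```

```text
cam wrist pos [-0.00491808  0.08369754  0.18048588] axis [ 0.01784083 -0.32468715 -0.94565319]
0.0 [0.0006 0.0034 0.0278] [ 1.4  0.5 -5.1  0.4]
0.006 [0.0001 0.0014 0.0354] [ 0.8  0.3 -3.   0.3]
0.011 [-0.0003 -0.0002  0.0417] [ 0.3  0.1 -1.2  0.1]
```

Both cameras agree: the real finger tips sit about 42 mm behind the reported TCP (no lateral offset), so I closed above the grip. I'll correct for that and watch the force.

```bash
python3 -m creep '[[[0,0,0],[0,0,0]],[[0,0,0],[0,0,0]],[[0,0,0],[0,0,0]],[[0,0,0],[0,0,0]],[[0,0,0],[0,0,0]],[[0,0,0],[0,0,0]]]' 60
python3 -m creep '[[[0,0,0.1],[0,0,0]],[[0,0,0.1],[0,0,0]],[[0,0,0.1],[0,0,0]],[[0,0,0.1],[0,0,0]],[[0,0,0.1],[0,0,0]],[[0,0,0.1],[0,0,0]],[[0,0,0],[0,0,0]]]'
python3 -m creep '[[[0,0,0],[0,0,0]],[[0,0,0],[0,0,0]],[[0,0,0],[0,0,0]],[[0,0,0],[0,0,0]],[[0,0,0],[0,0,0]],[[0,0,0],[0,0,0]],[[0,0,0],[0,0,0]],[[0,0,0],[0,0,0]]]' 0 40
```

```text
time_s: 6.75
position: [0.5461, -0.2082, 0.1164]
tcp_rot: [-2.16, -2.281, 0.0]
force: [0.8, -0.3, 0.5]
gripper_width: 0.0513
grasp_force: 0.0
time_s: 7.45
position: [0.5442, -0.2077, -0.0059]
tcp_rot: [-2.157, -2.279, 0.003]
force: [0.2, -0.3, 0.6]
gripper_width: 0.0511
grasp_force: 0.0
time_s: 8.25
position: [0.5472, -0.2086, -0.0031]
tcp_rot: [2.159, 2.28, 0.001]
force: [3.6, -1.5, 2.3]
gripper_width: 0.0176
grasp_force: 43.3
```

Grasped (17.6 mm, 43 N). I'll swing up along the arc, first half.

```bash
python3 -m creep '[[[0.010,0,-0.069],[0,0,0]],[[0.014,0,-0.068],[0,0,0]],[[0.018,0,-0.067],[0,0,0]],[[0.022,0,-0.066],[0,0,0]],[[0.026,0,-0.064],[0,0,0]],[[0.030,0,-0.063],[0,0,0]],[[0.034,0,-0.061],[0,0,0]],[[0.038,0,-0.058],[0,0,0]],[[0.041,0,-0.056],[0,0,0]],[[0.044,0,-0.054],[0,0,0]],[[0.048,0,-0.051],[0,0,0]],[[0.050,0,-0.048],[0,0,0]]]'
python3 - <<'E'
from h import *
s=observe();print(s["position"],s["gripper_width"],s["grasp_force"],s["force"],s["moment"])
v=Ro.from_euler("z",.053).inv().apply(s["position"]+[0,0,.0607]-np.array([.534,.019,.03]));print(v,np.hypot(v[1],v[2]),np.arctan2(v[2],-v[1]))
E
```

```text
time_s: 9.45
position: [0.5432, -0.1333, 0.1415]
tcp_rot: [2.158, 2.28, 0.002]
force: [9.5, -0.8, -6.4]
gripper_width: 0.017
grasp_force: 43.3
[ 0.54318645 -0.13329806  0.14152248] 0.017018024895536003 43.30676794052124 [ 9.49392637 -0.76549146 -6.4428261 ] [-0.47755575 -1.9919849  -0.03123025]
[ 0.00110553 -0.15257086  0.17222248] 0.23008357349473268 0.8458295094496606
```

```bash
python3 -m creep '[[[0.053,0.005,-0.045],[0,0,0]],[[0.056,0.005,-0.041],[0,0,0]],[[0.058,0,-0.038],[0,0,0]],[[0.060,0,-0.034],[0,0,0]],[[0.062,0,-0.030],[0,0,0]],[[0.064,0,-0.027],[0,0,0]],[[0.066,0,-0.023],[0,0,0]],[[0.067,0,-0.019],[0,0,0]],[[0.068,0,-0.014],[0,0,0]],[[0.069,0,-0.010],[0,0,0]],[[0.069,0,-0.006],[0,0,0]],[[0.069,0,-0.002],[0,0,0]]]'
python3 -m creep '[[[0.015,0,0],[0,0,0]],[[0.01,0,0],[0,0,0]],[[0,0,0],[0,0,0]],[[0,0,0],[0,0,0]]]'
python3 - <<'E'
from h import *
s=observe();print(s["position"],s["gripper_width"],s["grasp_force"],s["force"],s["moment"])
v=Ro.from_euler("z",.053).inv().apply(s["position"]+[0,0,.0607]-np.array([.534,.019,.03]));print(v,np.hypot(v[1],v[2]),np.arctan2(v[2],-v[1]))
E
```

```text
time_s: 10.65
position: [0.5353, 0.0197, 0.1995]
tcp_rot: [-2.16, -2.281, 0.001]
force: [-1.1, -3.7, -4.0]
gripper_width: 0.0171
grasp_force: 47.2
time_s: 11.05
position: [0.5351, 0.0242, 0.1994]
tcp_rot: [-2.159, -2.281, -0.0]
force: [-4.2, -0.4, 0.8]
gripper_width: 0.0172
grasp_force: 48.0
[0.53510076 0.02423207 0.19943215] 0.01721113653187448 47.962424755096436 [-4.20550977 -0.43995925  0.78456926] [-0.59941455  0.82365236  0.02307624]
[0.00137638 0.00516641 0.23013215] 0.23019013514434866 1.5932422984266281
```

```bash
python3 -m creep '[[[0.02,0,0],[0,0,0]],[[0.02,0,0],[0,0,0]],[[0,0,0],[0,0,0]]]'
python3 - <<'E'
from h import *
s=observe();print(s["position"],s["force"])
im=capture("side");cv2.imwrite("pics/s2.png",cv2.resize(im[130:320,280:480],(800,600)[:1]+(600,)) if 0 else cv2.resize(im[110:310,290:490],(600,600),interpolation=2))
E
```

```text
time_s: 11.35
position: [0.5349, 0.0278, 0.1992]
tcp_rot: [2.161, 2.276, -0.006]
force: [-3.4, -11.6, 3.3]
gripper_width: 0.017
grasp_force: 48.0
[0.53490919 0.02778814 0.19924209] [ -3.40375914 -11.64850583   3.34551775]
```

View pics/s2.png

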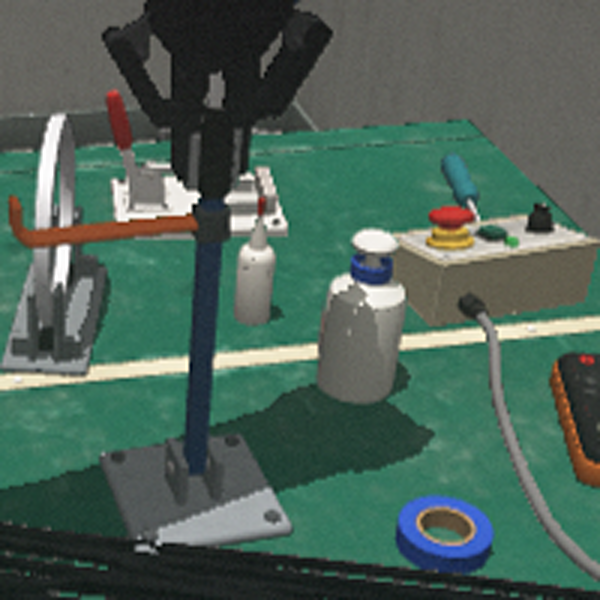

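The arm is upright at its stop (11 N reaction) and the bystanders are untouched. I'll release, rise and go above the cradle.

```bash
python3 -m creep '[[[-0.015,0,0],[0,0,0]],[[0,0,0],[0,0,0]],[[0,0,0],[0,0,0]],[[0,0,0],[0,0,0]],[[0,0,0],[0,0,0]],[[0,0,-0.05],[0,0,0]],[[0,0,-0.1],[0,0,0]],[[0,0,-0.1],[0,0,0]],[[0,0,-0.1],[0,0,0]],[[0,0,-0.1],[0,0,0]],[[0,0,-0.1],[0,0,0]]]' 50
python3 - <<'E'
from h import *
go([.478,.267,.24],-.288)
im=capture("side");h=cv2.cvtColor(im,cv2.COLOR_BGR2HSV)
capture("top");t=capture("top");ht=cv2.cvtColor(t,cv2.COLOR_BGR2HSV)
b=((ht[...,0]>98)&(ht[...,0]<122)&(ht[...,1]>120));print("top blue/orange")
o=((ht[...,0]>4)&(ht[...,0]<22)&(ht[...,1]>150));o[:170]=0;o[300:]=0;o[:,:290]=0;o[:,480:]=0;ys,xs=np.where(o);print(len(xs),xs.min() if len(xs) else 0,xs.max() if len(xs) else 0,ys.min() if len(xs) else 0,ys.max() if len(xs) else 0)
o=((h[...,0]>4)&(h[...,0]<22)&(h[...,1]>150));o[:140]=0;o[240:]=0;o[:,:280]=0;o[:,365:]=0;ys,xs=np.where(o);print("side orange",len(xs),xs.min(),xs.max(),ys.min(),ys.max())
c=np.array([.534,.022,.03]);B=Ro.from_euler("z",.053)
for q in((-.123,0,.216),(-.117,0,.192),(-.012,0,.192)):
    X=c+B.apply(q);print(q,X,proj("side",X),proj("top",X))
E
```

```text
time_s: 12.5
position: [0.5352, 0.0289, 0.311]
tcp_rot: [2.159, 2.281, 0.001]
force: [-0.1, 0.7, 0.6]
gripper_width: 0.0429
grasp_force: 0.0
pos [0.5352 0.0289 0.311 ] t 12.5 shift [ 1.204 -0.22   0.355] turn [ 3.000e-04 -1.000e-04  1.092e-01] q [ 0.34  0.23 -0.58  1.61  0.13  1.34 -0.21]
top blue/orange
0 0 0 0 0
side orange 335 293 355 176 191
(-0.123, 0, 0.216) [0.41117271 0.01548405 0.246     ] [292.68377801 175.51936979] [334.49454601 252.12801884]
(-0.117, 0, 0.192) [0.41716429 0.0158019  0.222     ] [296.40569793 187.4188287 ] [334.20661856 250.38757139]
(-0.012, 0, 0.192) [0.52201685 0.0213643  0.222     ] [353.22286782 181.29664456] [330.05000404 197.45781036]
```

The hook is where predicted (side tip at (293,176)). I'll move above the ring and look with the wrist camera.

```bash
python3 -m creep '[[[0.15,-0.0275,0],[0,0,0]],[[0.15,-0.0275,0],[0,0,0]],[[0.15,-0.0275,0],[0,0,0]],[[0.15,-0.0275,0],[0,0,0]],[[0.15,-0.0275,0],[0,0,0]],[[0.15,-0.0275,0],[0,0,0]],[[0.15,-0.0275,0.05],[0,0,0]],[[0.15,-0.0275,0.05],[0,0,0]],[[0,0,0.05],[0,0,0.0364]],[[0,0,0.05],[0,0,0.0364]],[[0,0,0],[0,0,0.0364]],[[0,0,0],[0,0,0]]]'
python3 - <<'E'
from h import *
go([.478,.267,.24],-.288)
w=capture("wrist");i=camera_info("wrist");cv2.imwrite("pics/w2.png",w)
c=np.array([.478,.267,0]);B=Ro.from_euler("z",-.288)
for th in(-30,0,30):
    for x in(-.006,.006):
        for r in (.085,.070):
            t=np.radians(th);print(th,x,r,proj("wrist",c+[0,0,.095]+B.apply([x,r*np.sin(t),r*np.cos(t)]),i).round(1))
for q in((-.035,-.085),(.035,-.085),(-.035,.085),(.035,.085)):print("foot",q,proj("wrist",c+B.apply([*q,.006]),i).round(1))
E
```

```text
time_s: 13.85
position: [0.4775, 0.2657, 0.2683]
tcp_rot: [-2.518, -1.878, 0.003]
force: [0.2, 0.3, 0.3]
gripper_width: 0.0428
grasp_force: 0.0
pos [0.4775 0.2657 0.2683] t 13.85 shift [0.007 0.001 0.142] turn [-0.0004  0.0004 -0.0005] q [-0.08  0.29 -0.65  1.65  0.18  1.27 -1.05]
-30 -0.006 0.085 [312.8 282.4]
-30 -0.006 0.07 [313.1 267. ]
-30 0.006 0.085 [328.4 282.4]
-30 0.006 0.07 [328.2 267.1]
0 -0.006 0.085 [312.2 233.9]
0 -0.006 0.07 [312.6 228. ]
0 0.006 0.085 [329.2 233.9]
0 0.006 0.07 [328.8 228. ]
30 -0.006 0.085 [312.3 171. ]
30 -0.006 0.07 [312.7 178.8]
30 0.006 0.085 [329.4 171.1]
30 0.006 0.07 [328.9 178.8]
foot (-0.035, -0.085) [291.2 259.2]
foot (0.035, -0.085) [349.9 259.3]
foot (-0.035, 0.085) [287.6 108. ]
foot (0.035, 0.085) [354.1 108.1]
```

View pics/w2.png

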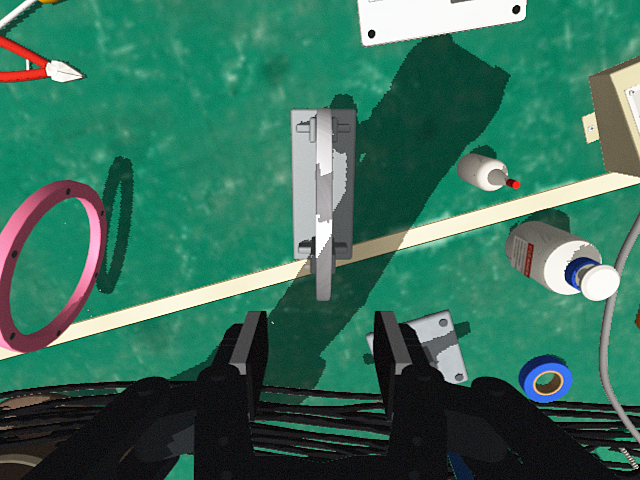

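The ring is at columns 317–331 below the camera, 2 mm to tool +y of prediction. I'll correct, descend and grip the top of the rim shallowly.

```bash
python3 -m creep '[[[0.007,0.011,0.1],[0,0,0]],[[0,0,0.12],[0,0,0]],[[0,0,0.12],[0,0,0]],[[0,0,0.12],[0,0,0]],[[0,0,0.12],[0,0,0]],[[0,0,0.08],[0,0,0]],[[0,0,0.05],[0,0,0]],[[0,0,0],[0,0,0]],[[0,0,0],[0,0,0]]]'
python3 -m creep '[[[0,0,0],[0,0,0]],[[0,0,0],[0,0,0]],[[0,0,0],[0,0,0]],[[0,0,0],[0,0,0]],[[0,0,0],[0,0,0]],[[0,0,0],[0,0,0]],[[0,0,0],[0,0,0]],[[0,0,0],[0,0,0]]]' 0 70
```

```text
time_s: 14.8
position: [0.4809, 0.2669, 0.1279]
tcp_rot: [-2.516, -1.881, -0.001]
force: [-0.1, -0.2, 0.6]
gripper_width: 0.043
grasp_force: 0.0
time_s: 15.6
position: [0.4811, 0.267, 0.1281]
tcp_rot: [2.517, 1.879, 0.002]
force: [-0.1, 0.3, 6.3]
gripper_width: 0.0099
grasp_force: 70.1
```

```bash
python3 -m creep '[[[0,0,-0.02],[0,0,0]],[[0,0,-0.03],[0,0,0]],[[0,0,-0.05],[0,0,0]],[[0,0,0],[0,0,0]],[[0,0,0],[0,0,0]]]'
python3 - <<'E'
from h import *
s=observe();print(s["position"],s["force"],s["moment"],s["gripper_width"])
w=capture("wrist");m=capture("side")
cv2.imwrite("pics/w3.png",np.hstack([cv2.resize(w[120:420,220:420],(400,600)),cv2.resize(m[90:240,260:360],(400,600),interpolation=2)]))
E
```

```text
time_s: 16.1
position: [0.4808, 0.2666, 0.1476]
tcp_rot: [2.517, 1.879, 0.001]
force: [-0.3, 0.1, -1.8]
gripper_width: 0.0099
grasp_force: 69.3
[0.48078878 0.26664024 0.14762221] [-0.32327509  0.06643362 -1.81094665] [0.01538915 0.01571076 0.00845954] 0.009859169231918824
```

View pics/w3.png

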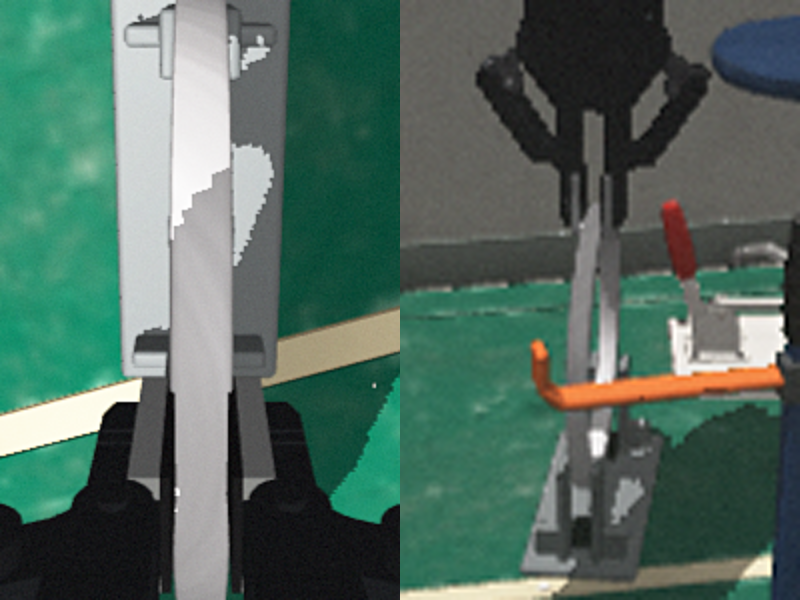

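The ring is held (1.8 N weight). I'll lift clear of the cradle, then go out in front of the hook tip.

```bash
python3 -m creep '[[[0,0,-0.06],[0,0,0]],[[0,0,-0.08],[0,0,0]],[[0,0,-0.08],[0,0,0]],[[0,0,-0.08],[0,0,0]],[[0,0,-0.08],[0,0,0]],[[0,0,-0.06],[0,0,0]],[[0,0,-0.03],[0,0,0]],[[0,0,0],[0,0,0]]]'
python3 -m creep '[[[-0.05,-0.025,0],[0,0,0]],[[-0.061,-0.034,0],[0,0,0]],[[-0.061,-0.034,0],[0,0,0]],[[-0.061,-0.034,0],[0,0,0]],[[-0.061,-0.034,0],[0,0,0]],[[-0.061,-0.034,0],[0,0,0]],[[-0.061,-0.034,0],[0,0,0]],[[-0.061,-0.034,0],[0,0,0]],[[-0.061,-0.034,0],[0,0,0]],[[-0.061,-0.034,0],[0,0,0]],[[-0.061,-0.034,0],[0,0,0]],[[-0.061,-0.034,0],[0,0,0]]]'
python3 -m creep '[[[0,0,0],[0,0,-0.01]],[[0,0,0],[0,0,-0.015]],[[0,0,0],[0,0,-0.015]],[[0,0,0],[0,0,-0.015]],[[0,0,0],[0,0,-0.015]],[[0,0,0],[0,0,-0.015]],[[0,0,0],[0,0,-0.015]],[[0,0,0],[0,0,-0.0085]],[[0,0,0],[0,0,0]]]'
python3 - <<'E'
from h import *
c=np.array([.534,.022,0]);B=Ro.from_euler("z",.053)
go(c+B.apply([-.17,0,.24]),.053);go(c+B.apply([-.07,0,.24]),.053)
E
```

```text
time_s: 17.0
position: [0.4809, 0.2669, 0.2421]
tcp_rot: [2.517, 1.879, 0.002]
force: [0.2, -0.3, -2.5]
gripper_width: 0.0101
grasp_force: 69.3
time_s: 18.2
position: [0.3622, 0.1503, 0.2413]
tcp_rot: [2.517, 1.879, 0.0]
force: [0.1, 0.2, -2.5]
gripper_width: 0.0099
grasp_force: 69.2
time_s: 19.1
position: [0.3629, 0.1508, 0.2413]
tcp_rot: [2.162, 2.279, 0.0]
force: [0.2, -0.1, -1.6]
gripper_width: 0.0097
grasp_force: 69.2
pos [0.3629 0.1508 0.2413] t 19.1 shift [-0.689 -0.029  0.007] turn [ 0.0001  0.     -0.0001] q [ 0.13 -0.01 -0.62  2.   -0.01  1.14 -0.44]
pos [0.3629 0.1508 0.2413] t 19.1 shift [-0.688  0.471  0.007] turn [ 0.0001  0.     -0.0001] q [ 0.13 -0.01 -0.62  2.   -0.01  1.14 -0.44]
```

```bash
python3 -m creep '[[[-0.05,-0.002,0],[0,0,0]],[[-0.06,-0.003,0],[0,0,0]],[[-0.06,-0.002,0],[0,0,0]],[[-0.06,-0.003,0],[0,0,0]],[[-0.06,-0.002,0],[0,0,0]],[[-0.06,-0.003,0],[0,0,0]],[[-0.06,-0.002,0],[0,0,0]],[[-0.06,-0.003,0],[0,0,0]],[[-0.06,-0.002,0],[0,0,0]],[[-0.06,-0.003,0],[0,0,0]],[[-0.06,-0.002,0],[0,0,0]],[[-0.039,-0.002,0],[0,0,0]]]'
python3 -m creep '[[[0,0.03,0],[0,0,0]],[[0,0.045,0],[0,0,0]],[[0,0.045,0],[0,0,0]],[[0,0.045,0],[0,0,0]],[[0,0.045,0],[0,0,0]],[[0,0.045,0],[0,0,0]],[[0,0.045,0],[0,0,0]]]'
python3 - <<'E'
from h import *
c=np.array([.534,.022,0]);B=Ro.from_euler("z",.053);s=observe();print(B.inv().apply(s["position"]-c),s["force"],s["moment"])
go(c+B.apply([-.07,0,.24]),.053)
# outline check of ring and hook in the side view
m=capture("side");r=[d for d in cut_out("side","trim_ring")]
for d in r[:3]:
    ys,xs=np.where(d["region"]);print(d["p"],d["pixel"],xs.min(),xs.max(),ys.min(),ys.max())
C=s["position"]-[0,0,.033];P=np.array([proj("side",C+B.apply([x,rr*np.sin(t),rr*np.cos(t)])) for x in(-.006,.006) for rr in(.085,) for t in np.linspace(0,6.28,60)]);print("pred",P.min(0),P.max(0))
print("inner top",proj("side",C+[0,0,.07]),"hook tip",proj("side",c+B.apply([-.12,0,.246])))
h=cv2.cvtColor(m,cv2.COLOR_BGR2HSV);o=((h[...,0]>4)&(h[...,0]<22)&(h[...,1]>150));o[:140]=0;o[240:]=0;o[:,:270]=0;o[:,365:]=0;ys,xs=np.where(o)
print("orange rows by col",[(x,ys[xs==x].min(),ys[xs==x].max()) for x in range(288,356,4) if (xs==x).any()])
E
```

```text
time_s: 20.3
position: [0.3643, 0.0117, 0.2413]
tcp_rot: [2.164, 2.277, -0.0]
force: [-0.5, 0.7, -1.0]
gripper_width: 0.0101
grasp_force: 69.2
time_s: 21.0
position: [0.4253, 0.0165, 0.2412]
tcp_rot: [-2.162, -2.279, 0.0]
force: [0.1, -0.0, -2.5]
gripper_width: 0.01
grasp_force: 69.2
[-0.10885891  0.00026471  0.24116509] [ 0.1264356  -0.01552401 -2.51243238] [ 0.00365119 -0.06410425  0.01098727]
pos [0.4253 0.0165 0.2412] t 21.0 shift [-0.001  0.194  0.006] turn [-0.0001 -0.     -0.    ] q [ 0.27  0.05 -0.43  1.95  0.02  1.15 -0.12]
0.78 [178.0, 188.2] 171 217 157 227
0.65 [304.4, 198.3] 289 313 148 241
pred [289.09143441 145.09069526] [315.01815425 241.20234585]
inner top [300.31388605 157.53406384] hook tip [294.38501695 175.34561872]
orange rows by col [(296, np.int64(178), np.int64(189)), (300, np.int64(187), np.int64(191)), (312, np.int64(186), np.int64(190)), (316, np.int64(185), np.int64(190)), (320, np.int64(185), np.int64(189)), (324, np.int64(185), np.int64(189)), (328, np.int64(184), np.int64(188)), (332, np.int64(184), np.int64(188)), (336, np.int64(183), np.int64(187)), (340, np.int64(183), np.int64(187)), (344, np.int64(182), np.int64(186)), (348, np.int64(182), np.int64(186)), (352, np.int64(181), np.int64(185))]
```

The ring has passed the tip and sits as predicted. I'll finish the inward move and lower.

```bash
python3 -m creep '[[[0,0.045,0],[0,0,0]],[[0,0.045,0],[0,0,0]],[[0,0.045,0],[0,0,0]],[[0,0.04,0],[0,0,0]],[[0,0.015,0],[0,0,0]],[[0,0,0.03],[0,0,0]],[[0,0,0.05],[0,0,0]],[[0,0,0.05],[0,0,0]],[[0,0,0.05],[0,0,0]],[[0,0,0.04],[0,0,0]],[[0,0,0.02],[0,0,0]],[[0,0,0],[0,0,0]]]'
python3 -m creep '[[[0,0,0.01],[0,0,0]],[[0,0,0.01],[0,0,0]],[[0,0,0],[0,0,0]]]'
```

```text
time_s: 22.3
position: [0.462, 0.0182, 0.1926]
tcp_rot: [-2.162, -2.279, 0.001]
force: [-0.8, -0.6, -1.2]
gripper_width: 0.01
grasp_force: 69.2
time_s: 22.6
position: [0.4624, 0.0183, 0.1893]
tcp_rot: [2.162, 2.279, 0.0]
force: [-0.2, 0.1, -1.4]
gripper_width: 0.0097
grasp_force: 69.2
```

```bash
for k in 1 2 3; do :; done; python3 -m creep '[[[0,0,0.01],[0,0,0]],[[0,0,0],[0,0,0]]]'
python3 -m creep '[[[0,0,0.008],[0,0,0]],[[0,0,0],[0,0,0]]]'
```

```text
time_s: 22.8
position: [0.4623, 0.0182, 0.1872]
tcp_rot: [-2.162, -2.279, 0.0]
force: [-0.2, -0.3, -1.6]
gripper_width: 0.0094
grasp_force: 69.2
time_s: 23.0
position: [0.4626, 0.0183, 0.1864]
tcp_rot: [2.162, 2.279, 0.0]
force: [-2.9, 0.0, 5.3]
gripper_width: 0.0098
grasp_force: 70.1
```

Contact at the predicted height (5 N). I'll open partway and rise straight up.

```bash
python3 -m creep '[[[0,0,-0.003],[0,0,0]],[[0,0,0],[0,0,0]]]'
python3 -m creep '[[[0,0,0],[0,0,0]],[[0,0,0],[0,0,0]],[[0,0,0],[0,0,0]],[[0,0,0],[0,0,0]],[[0,0,0],[0,0,0]],[[0,0,0],[0,0,0]],[[0,0,0],[0,0,0]]]' 35
python3 -m creep '[[[0,0,-0.02],[0,0,0]],[[0,0,-0.03],[0,0,0]],[[0,0,-0.05],[0,0,0]],[[0,0,-0.1],[0,0,0]],[[0,0,-0.1],[0,0,0]],[[0,0,-0.1],[0,0,0]],[[0,0,-0.1],[0,0,0]],[[0,0,-0.1],[0,0,0]],[[0,0,0],[0,0,0]],[[0,0,0],[0,0,0]]]'
cat >chk.py <<'E'
from h import *
c=np.array([.534,.022,0]);B=Ro.from_euler("z",.053)
m=capture("side")
for d in cut_out("side","trim_ring")[:3]:
    ys,xs=np.where(d["region"]);print(round(d["p"],2),d["pixel"],xs.min(),xs.max(),ys.min(),ys.max())
P=np.array([proj("side",c+B.apply([-.07+x,.085*np.sin(t),.152+.085*np.cos(t)])) for x in(-.006,.006) for t in np.linspace(0,6.28,60)]);print("pred",P.min(0),P.max(0))
h=cv2.cvtColor(m,cv2.COLOR_BGR2HSV);o=((h[...,0]>4)&(h[...,0]<22)&(h[...,1]>150));o[:140]=0;o[240:]=0;o[:,:270]=0;o[:,365:]=0;ys,xs=np.where(o);print("hook",xs.min(),xs.max(),ys.min(),ys.max())
return_=m
cv2.imwrite("pics/last.png",m)
E
python3 chk.py
```

```text
time_s: 23.2
position: [0.4626, 0.0183, 0.1865]
tcp_rot: [2.162, 2.279, 0.0]
force: [-1.1, 1.1, 1.4]
gripper_width: 0.01
grasp_force: 69.7
time_s: 23.9
position: [0.4624, 0.0183, 0.1863]
tcp_rot: [2.162, 2.279, 0.0]
force: [0.1, 0.2, -0.0]
gripper_width: 0.0298
grasp_force: 0.0
time_s: 24.9
position: [0.4626, 0.0183, 0.3069]
tcp_rot: [2.162, 2.278, 0.001]
force: [0.6, -0.2, -0.1]
gripper_width: 0.03
grasp_force: 0.0
0.87 [326.0, 219.6] 309 335 173 263
0.74 [355.0, 188.3] 293 367 150 268
0.72 [180.8, 189.7] 170 216 157 227
pred [308.98449477 171.96967452] [336.98747151 262.95917199]
hook 293 355 176 191
```

The ring hangs as predicted (side columns 309–335, rows 173–263) and the hook is still upright. I'll wait and check that it is still.

```bash
Z='x'; python3 -m creep '[[[0,0,-0.1],[0,0,0]],[[0,0,-0.1],[0,0,0]],[[0,0,0],[0,0,0]],[[0,0,0],[0,0,0]],[[0,0,0],[0,0,0]],[[0,0,0],[0,0,0]],[[0,0,0],[0,0,0]],[[0,0,0],[0,0,0]],[[0,0,0],[0,0,0]],[[0,0,0],[0,0,0]],[[0,0,0],[0,0,0]],[[0,0,0],[0,0,0]]]' | head -2
for k in 1 2 3; do python3 -m creep '[[[0,0,0],[0,0,0]],[[0,0,0],[0,0,0]],[[0,0,0],[0,0,0]],[[0,0,0],[0,0,0]],[[0,0,0],[0,0,0]],[[0,0,0],[0,0,0]],[[0,0,0],[0,0,0]],[[0,0,0],[0,0,0]],[[0,0,0],[0,0,0]],[[0,0,0],[0,0,0]],[[0,0,0],[0,0,0]],[[0,0,0],[0,0,0]]]'|head -1; done
python3 chk.py; python3 - <<'E'
from h import *
f=[]
for k in range(5):
    f.append(capture("side")[150:270,300:345].astype(int)); capture("top");capture("top")
print([np.abs(a-f[0]).mean().round(2) for a in f],[np.abs(a-f[0]).max() for a in f])
E
```

```text
time_s: 26.2
position: [0.4624, 0.0183, 0.3463]
time_s: 27.4
time_s: 28.6
time_s: 29.8
0.75 [325.5, 218.0] 309 336 173 264
0.58 [178.0, 189.7] 170 217 157 228
0.44 [306.2, 217.7] 291 323 180 234
pred [308.98449477 171.96967452] [336.98747151 262.95917199]
hook 293 355 176 191
[np.float64(0.0), np.float64(2.18), np.float64(2.22), np.float64(2.2), np.float64(2.2)] [np.int64(0), np.int64(15), np.int64(21), np.int64(16), np.int64(13)]
```

The ring is still (frame differences are only noise), so I'll hand in.

```bash
python3 -c "
from cell import *
print(sign_off())"
```

```text
the job is handed in; nothing more can be done
None
```

I swung the blue arm upright against its stop, hung the aluminium ring still on the hook at the predicted spot, and handed the job in at about 31 s of the 64 s; `sign_off()` returned no verdict.

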